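Hook a tool-holder bracket into a slotted upright

ROBOT

A 7-joint arm with a two-finger parallel gripper is mounted at the origin on a cart in front of the work surface, level with it; the furniture and walls round the work are solid. World frame = base frame: x ahead of the robot, y to its left, z up, the work surface at z = 0. Lengths are in m, angles in rad, forces in N, time in s.
With the tool pointing down it reaches from about 0.425 to 0.875 m from the base axis. Payload 4.7 kg.
Tool frame: the origin (TCP) lies between the finger pads; the fingertips stand ctrl.tip_reach ahead of it and the grasp point (between the pads) lies 5 mm behind it (ctrl.tip_reach is the distance from the TCP to the fingertips, in m); z points along the fingers, y is the direction in which the jaws open and shut (so a half turn about z gives the same grasp; the last joint's range is limited). The gripper opens to 87 mm and grips with 3 to 60 N. Pads are 19 mm wide; open, the fingers measure 117 mm over their backs; the gripper's body (75 mm by 190 mm) begins 51 mm behind the grasp point.
Start: joints at [1.25, 0.321, -0.07, 1.45, 0.023, 1.371, -0.057], TCP at [0.214, -0.614, 0.237] pointing down, gripper open.
Joint ranges: [-2.86, 2.86], [-0.3, 2.09], [-1.38, 1.24], [0.06, 2.45], [-1.56, 4.7], [0.09, 2.05], [-2.69, 2.69]. Speed limits (rad/s): [2.57, 2.57, 3.14, 3.14, 3.14, 3.14, 3.14].

INTERFACE

Orientations are given as a rotation vector (axis times angle).
In Python, from bench import ctrl gives the robot as it stands.
- The arm moves only by the shell command python3 -m handwheel 'ROWS' [FORCE]. ROWS is JSON, a list of rows, each a list of 7 numbers: the shift along the tool's x, y, z in mm, then the turn, a rotation vector about the tool's x, y, z in rad, then the gripper's target within -1 to 1 (shut at 1, half-way at 0, fully open at -1). In form: [[dx, dy, dz, ax, ay, az, grip], ...]. A call has 1 to 12 rows; each row is the pose to reach, as a shift and turn from the pose commanded when the call began, along the tool's axes at that moment; what a row does not reach only later rows make up. A row lasts 1/8 s, in which the tool goes at most 62.5 mm and 10.7 degrees, less where a joint would pass 70% of its speed; a pose out of reach is approached as far as the arm can. A call with a gripper value outside its range is refused whole. The fingers move at their own pace and stop on an object; FORCE is the grip in N (left out, the last holds). Time passes only in rows, so rows that repeat a pose let the fingers close. It gives the time, the measured TCP pose, the force and the opening at its end, in the units of the state.
- ctrl.get_state(): the state, without advancing time (a new reading comes with each control period).
- ctrl.get_image(name): name is "scene" or "top"; returns the picture (400x640x3 uint8, red, green, blue); there is no depth.
- ctrl.camera_model(name): a dict with "mtx" (3x3 intrinsics, pixels), "k1" (the pictures are not rectified: a ray, as slopes to the right and down, at radius r is drawn at 1 + k1 r^2 times it, then the intrinsics apply), "xyz" and "orientation" of the camera in the world. Camera axes: x right, y up, looking along -z (the intrinsics and any distortion apply to the point x, -y, -z); pixel columns grow to the right and rows downward; lengths in m; the calibration is good to about 2 mm. A picture is of the moment at which its call begins. camera_model takes no time and is no camera call.
- ctrl.close_job(): hands the job in, once; it reports no verdict.
The state is a dict: "time": time; "joint_positions": joint angles; "qd": joint speeds; "joint_torque": joint torques, N m; "position": TCP position; "tool_rot": TCP orientation; "ft_force": force on the tool from outside, world axes, zero at the start; "torque": the same for the moment, N m; "grip_width": opening from 0.0 (shut) to 1.0 (fully open).
Only numpy, scipy, OpenCV 4.12 (cv2) and the standard library are available. Lean on these libraries where they do the work, as an engineer would, in place of code of your own. Each camera call takes 0.05 s, during which the arm holds its last target.

TASK

Pick up the blue tool-holder bracket, press its two hooks into the two slots of the upright until its back lies flat against the slotted strip, then push it down past the click until it sits fully home, and let go. Feel for the slots and press gently, never hard; leave the glue bottle, wire spool, black tape and orange screwdriver where they are.

Things in the scene. Friction and masses are not known exactly. Their poses are not given: they have to be found in the camera images.
- bracket_grip (a point): Middle of the 12 mm thick (y) upright grip fin of the loose blue bracket (0.25 kg, 112x76x96 mm), between two black rubber patches; the bracket stands on its 6 mm flange (38 mm to each side), 78 mm below. x: level, towards back and hooks; z up. The fin runs 26 mm forward and back of the point and 18 mm above it; its sides are free down to the flange. Flat back face at x = +34 mm, 40 mm wide.
- bracket_hook (a point): Middle of the upper hook's tip face, 46 mm behind (+x) and 12.5 mm below the grip point; same axes. Two steel hooks, one 44 mm below the other, stand out 12 mm from the back face. Each is 10 mm thick (y); its tip is 22 mm high (11 mm either side of this point), 6.5 mm thick in x and hangs 14 mm below the neck; the 5.5 mm long neck straddles the strip's 4 mm wall.
- stand: Fixed upright: grey post 188 mm high on a dark foot plate 150x130x8 mm that reaches 30 mm in front of the strip. Origin on the table straight below the middle of the strip's front face; x points into the upright (the face looks along -x), z up. Bracket home: back face at x = 0, y = 0, same x axis. With its hooks merely touching the solid face its back stays 12 mm off.
- strip_mid (a point): Point on the front face line, 121 mm above the table: the mean height of the aluminium strip's middle. The strip (44 mm wide, 122 mm high) is clamped up to 8 mm higher or lower: see or feel it. From the strip's true middle the slots (14 mm wide, 27 mm high, y = 0) span -21 to +6 and +23 to +50 mm. Hooks enter with the grip point 46.5 to 51.5 mm above the true middle; at home it is 32.5 mm above.
- click (a joint): Sprung brass nose on the strip, below the slots; m, 0 = free, standing 5 mm out of the face; 0.005 = pushed flush. Moving down, the bracket's lower edge must push it back: about 6 to 12 N downward in all, more than its 2 to 3 N of weight. It springs out into a notch in the bracket's back just before home, then the hooks' necks land on the slots' lower edges.
- telltale (a joint): Red sprung tab, 10x30x5 mm, on the strip's front below the brass nose; m, 0 = free, growing as the bracket's lower edge pushes it down, about 0.004 when the bracket is fully home. Pushes back with less than 1 N.
- glue_bottle: Brown glue bottle with blue cap, 47 x 48 x 88 mm, origin at its underside; a bystander.
- element_spool: Orange spool of wire, 52 mm across, 32 mm high, origin at its underside; a bystander.
- tape_black: Roll of black tape, 55 mm across, 19 mm high, origin at its underside; a bystander.
- driver_orange: Screwdriver with orange handle, 197 mm long, lying along its y axis, 32 mm high, origin at the underside of its middle; a bystander.

How it is judged:
On the way, in this order (a step that is already met when the one before it is completed fails the run):
1. the bracket is lifted clear of the table (height (world z) of bracket_grip above 0.1 m), for 0.2 s.
2. both hooks are in the slots, the bracket's back flat against the strip (within 4 mm) (x of bracket_grip in the frame of stand between -0.038 and -0.03 m and y of bracket_grip in the frame of stand between -0.005 and 0.005 m and height (world z) of bracket_grip between 0.14 and 0.195 m), for 0.1 s.
At the end, for the whole second after the job is handed in: The bracket hangs on the upright by both hooks, back flat on the strip within 4 mm, centred within 5 mm, upright within 0.08 rad and square within 0.12 rad, fully down so that the red tab is pressed by more than 2.5 mm, and let go (value of joint telltale above 0.0025 m and x of bracket_grip in the frame of stand between -0.038 and -0.03 m and y of bracket_grip in the frame of stand between -0.005 and 0.005 m and height (world z) of bracket_grip between 0.142 and 0.165 m and angle between bracket_grip's own z axis and vertical below 0.08 rad and angle between the x axis of bracket_grip and the x axis of stand, either way round below 0.12 rad); the robot touches nothing.
It fails at once if anything pressed against the upright (post, slotted strip, nose, tab) with more than 60 N in all (contact force between stand and anything else above 60 N).
It fails at once if glue bottle, spool, tape or screwdriver moved by more than 20 mm (distance of any of glue_bottle, element_spool, tape_black, driver_orange from where it was at the start of the episode above 0.02 m).
It also fails if it takes over 64 s, if anything falls off the work surface, if the arm or the gripper's body presses on something with over 40 N, if the wrist force passes 120 N, or if a joint passes its speed limit or range.

## Working session

There is one attempt and no reset: what is moved stays moved. The work goes in short steps, Python scripts to look and compute and a shell command to move; the robot and the scene stay as the last step left them, time stands still between calls to the robot, and variables do not carry over. Pictures are saved under pics/ and viewed, and the job is handed in when it is done.

```bash
ls; mkdir -p pics; python3 - <<'E'
from bench import ctrl
import cv2
s=ctrl.get_state();print(s, ctrl.tip_reach)
for n in("scene","top"):
    print(ctrl.camera_model(n)); cv2.imwrite(f"pics/{n}0.png",ctrl.get_image(n)[:,:,::-1])
E
```

```text
pics
{'time': 0.0, 'joint_positions': array([ 1.25013065,  0.3218121 , -0.07006449,  1.45168003,  0.02260567,
        1.37082605, -0.05689073]), 'qd': array([ 8.04673923e-05,  1.70156700e-03, -5.49779179e-04, -1.07911664e-03,
        1.71923967e-03, -5.25227066e-04, -8.28535685e-04]), 'joint_torque': array([ 8.41359656e-05, -4.91288352e+01, -4.03519431e-01, -3.12532532e+01,
       -6.37794798e-02,  4.37053211e-02,  2.15193263e-04]), 'position': array([ 0.21331826, -0.61342765,  0.23546591]), 'tool_rot': array([-3.09581699e+00, -5.23115663e-01,  6.80449821e-04]), 'ft_force': array([-0.34602882,  0.29017848, -0.43427457]), 'torque': array([-0.03789211, -0.03808152,  0.03303509]), 'grip_width': 1.002789989843398} 0.014
{'mtx': array([[434.09687421,   0.        , 317.43275121],
       [  0.        , 434.09687421, 198.8026992 ],
       [  0.        ,   0.        ,   1.        ]]), 'k1': -0.05074042893514946, 'xyz': array([-0.2301143 ,  0.91048947,  0.90215514]), 'orientation': array([ 0.43458932, -1.16624976, -2.15250661])}
{'mtx': array([[402.99868527,   0.        , 322.18066687],
       [  0.        , 402.99868527, 197.65271942],
       [  0.        ,   0.        ,   1.        ]]), 'k1': -0.052412308170027976, 'xyz': array([0.44748467, 0.00444997, 1.26816032]), 'orientation': array([ 0.09621311, -0.10577559, -1.55193851])}
```

View pics/scene0.png

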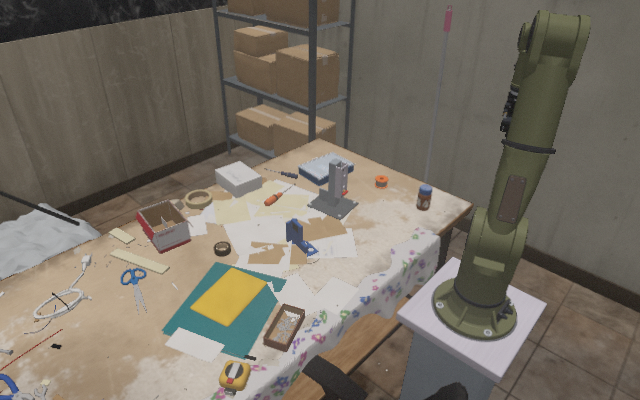

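View pics/top0.png

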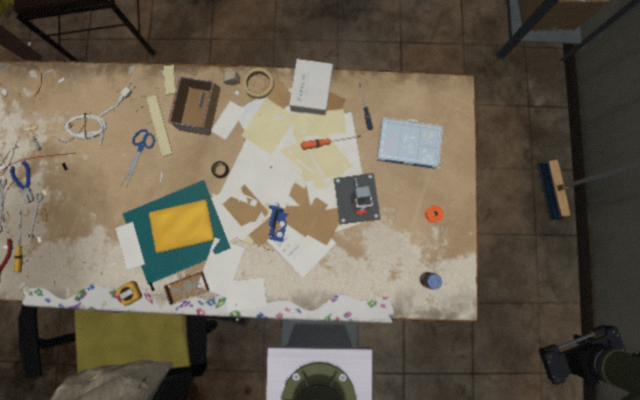

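The scene view shows the blue bracket at about (300,240) and the grey stand at (333,190). In the top view the bracket is at (278,222) and the stand at (358,198). The spool (434,214), bottle (431,281), tape (220,169) and driver (325,143) are all clear of it. I'll zoom in next.

```bash
python3 - <<'E'
import cv2,numpy as np
a=cv2.imread("pics/scene0.png");b=cv2.imread("pics/top0.png")
def z(i,x0,y0,x1,y1,f): return cv2.resize(i[y0:y1,x0:x1],None,fx=f,fy=f,interpolation=cv2.INTER_CUBIC)
cv2.imwrite("pics/z1.png",z(a,270,145,370,270,5)[:600])
cv2.imwrite("pics/z2.png",z(b,250,160,390,255,5.7))
E
```

```text
(no output)
```

View pics/z1.png

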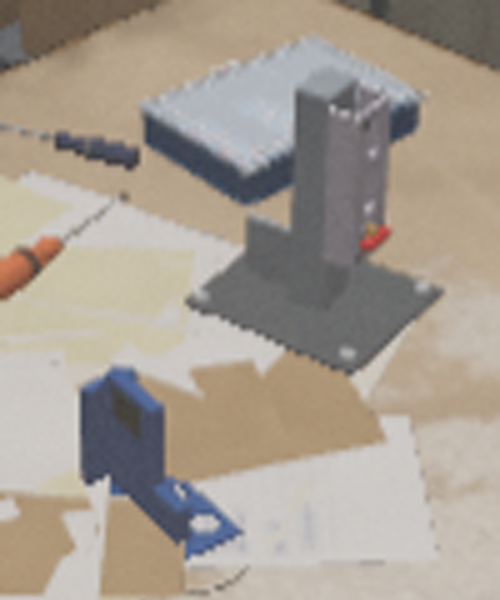

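View pics/z2.png

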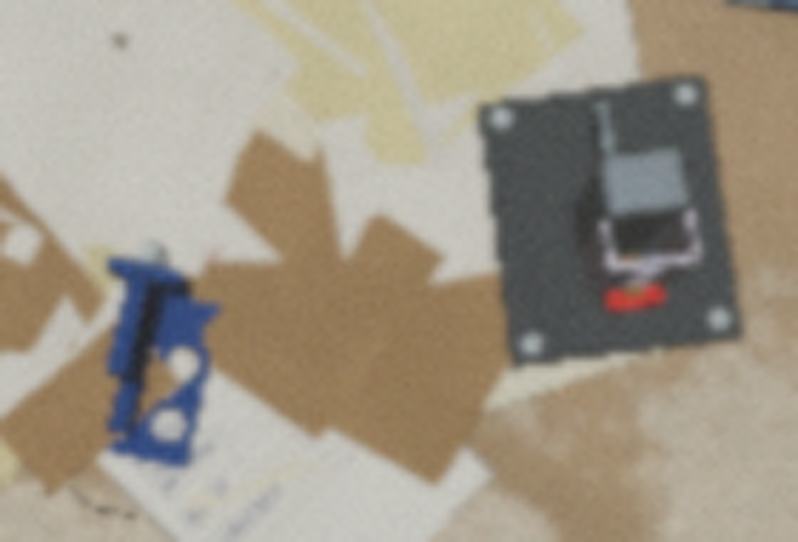

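```bash
python3 - <<'E'
import cv2,numpy as np
a=cv2.imread("pics/scene0.png");b=cv2.imread("pics/top0.png")
def z(i,x0,y0,x1,y1,f): return cv2.resize(i[y0:y1,x0:x1],None,fx=f,fy=f,interpolation=cv2.INTER_NEAREST)
A=z(a,278,212,328,268,10); B=z(b,262,195,297,251,10)
cv2.imwrite("pics/z3.png",np.hstack([A[:,:440],B]))
E
```

```text
(no output)
```

View pics/z3.png

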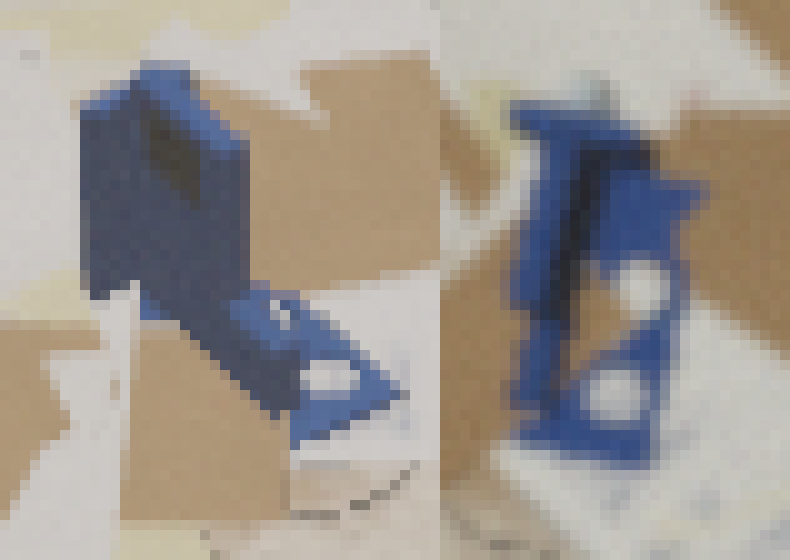

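```bash
cat > h.py <<'E'
import numpy as np,cv2
from scipy.spatial.transform import Rotation as R
from bench import ctrl
def ray(n,u,v):
    m=ctrl.camera_model(n);K=m['mtx']
    d=np.array([(u-K[0,2])/K[0,0],(v-K[1,2])/K[1,1]]);p=d.copy()
    for _ in range(20): p=d/(1+m['k1']*(p@p))
    w=R.from_rotvec(m['orientation']).as_matrix()@np.array([p[0],-p[1],-1]);return m['xyz'],w/np.linalg.norm(w)
def onz(n,u,v,z):
    o,w=ray(n,u,v);return o+w*(z-o[2])/w[2]
def tri(p,q):
    o1,w1=ray('scene',*p);o2,w2=ray('top',*q)
    s=np.linalg.lstsq(np.c_[w1,-w2],o2-o1,rcond=None)[0]
    a,b=o1+s[0]*w1,o2+s[1]*w2;return (a+b)/2,np.linalg.norm(a-b)*1e3
def proj(n,P):
    m=ctrl.camera_model(n);c=R.from_rotvec(m['orientation']).as_matrix().T@(np.array(P)-m['xyz'])
    s=np.array([c[0],-c[1]])/-c[2];s*=1+m['k1']*(s@s);return m['mtx'][:2,:2]@s+m['mtx'][:2,2]
E
python3 - <<'E'
from h import *
np.set_printoptions(precision=4,suppress=True)
b=cv2.imread("pics/top0.png");a=cv2.imread("pics/scene0.png")
# bracket
c=lambda X,Y:(262+(X-440)/10-.5,195+Y/10-.5)
s=lambda X,Y:(278+X/10-.5,212+Y/10-.5)
for nm,p,z in [("plateL",c(510,105),.096),("plateR",c(655,145),.096),("finTopBackR",c(577,150),.096),("finTopFrontR",c(548,312),.096),("finTopFrontL",c(512,305),.096),("flgFR",c(652,467),.006),("flgBR",c(706,185),.006),("flgFL",c(515,438),.006)]:
    print(nm,onz('top',*p,z))
print("fin front scene",onz('scene',*s(249,143),.096), "plate left scene",onz('scene',*s(80,105),.096))
print(tri(s(249,143),c(548,312)))
# stand foot
f=lambda X,Y:(250+X/5.7-.5,160+Y/5.7-.5)
P=[onz('top',*f(*q),.008)[:2] for q in [(480,105),(705,78),(742,338),(515,362)]]
print(np.array(P))
hsv=cv2.cvtColor(b,cv2.COLOR_BGR2HSV)
roi=b[160:240,325:390].astype(int)
m=((roi.max(2)<95)&(roi.max(2)-roi.min(2)<25)).astype(np.uint8)
cv2.imwrite("pics/m.png",cv2.resize(np.hstack([m*255]),None,fx=8,fy=8,interpolation=0)[:600])
A=cv2.resize(a[155:230,300:365],None,fx=8,fy=8,interpolation=0)
B=cv2.resize(b[165:225,340:380],None,fx=7,fy=7,interpolation=0)
A=A[:, :520];o=np.zeros((600,800,3),np.uint8);o[:A.shape[0],:520]=A;o[:B.shape[0],520:520+B.shape[1]]=B
cv2.imwrite("pics/z4.png",o)
E
```

```text
plateL [0.5751 0.1552 0.096 ]
plateR [0.5641 0.1124 0.096 ]
finTopBackR [0.5622 0.1352 0.096 ]
finTopFrontR [0.5148 0.1422 0.096 ]
finTopFrontL [0.5166 0.1527 0.096 ]
flgFR [0.4722 0.1189 0.006 ]
flgBR [0.5607 0.1044 0.006 ]
flgFL [0.4805 0.1619 0.006 ]
fin front scene [0.517  0.1442 0.096 ] plate left scene [0.5688 0.1663 0.096 ]
(array([0.5159, 0.1432, 0.0957]), np.float64(2.9033730714467265))
[[ 0.6747 -0.0375]
 [ 0.6922 -0.1631]
 [ 0.547  -0.1835]
 [ 0.5318 -0.0585]]
```

View pics/z4.png

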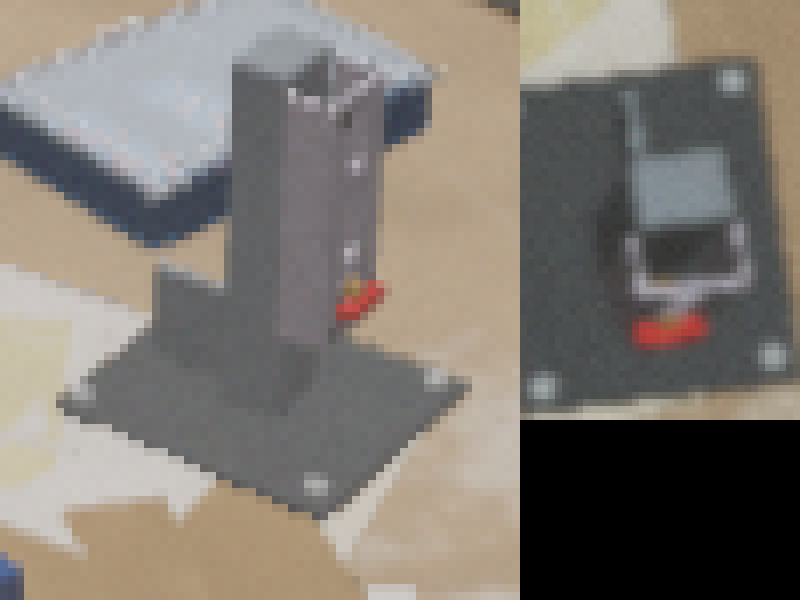

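View pics/m.png

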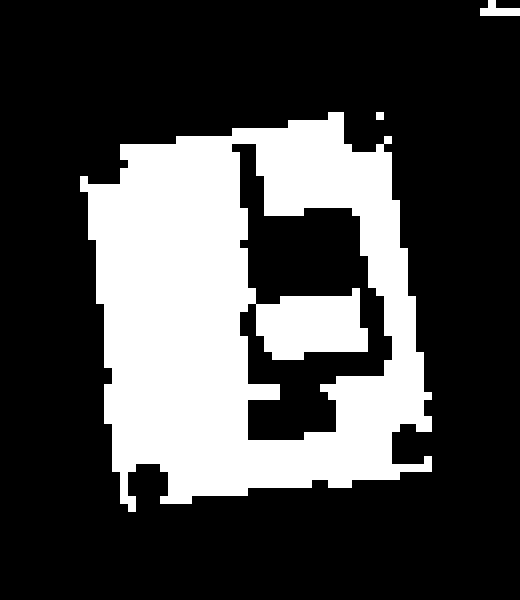

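```bash
cat >> h.py <<'E'
def Rd(yaw): # tool down, tool x along world yaw
    c,s=np.cos(yaw),np.sin(yaw);return np.c_[[c,s,0],[s,-c,0],[0,0,-1]]
def row(p,yaw,st=None):
    st=st or ctrl.get_state();R0=R.from_rotvec(st['tool_rot']).as_matrix()
    d=R0.T@(np.array(p)-st['position'])*1e3
    r=R.from_matrix(R0.T@Rd(yaw)).as_rotvec()
    print("row",np.round(d,1),np.round(r,4))
E
python3 - <<'E'
from h import *
np.set_printoptions(precision=4,suppress=True)
s=lambda X,Y:(300+X/8-.5,155+Y/8-.5); t=lambda X,Y:(340+(X-520)/7-.5,165+Y/7-.5)
print("strip L top front",tri(s(334,112),t(631,297)))
print("strip R top front",tri(s(382,73),t(750,285)))
print("postbackR/L", tri(s(232,65),t(640,222)))
for z in (.174,.182,.190): print(z,onz('top',*t(631,297),z),onz('top',*t(750,285),z))
print("red tab", tri(s(384,290),t(708,343)), tri(s(338,318),t(634,347)))
print("foot scene",[onz('scene',*s(*q),.008) for q in [(60,405),(320,520),(470,383)]])
row([.45,-.30,.24],-.165); row([.54,.143,.2],-.165)
E
```

```text
strip L top front (array([ 0.5637, -0.0917,  0.184 ]), np.float64(1.3321261708865009))
strip R top front (array([ 0.5712, -0.1367,  0.1818]), np.float64(3.244783004451424))
postbackR/L (array([ 0.6012, -0.0868,  0.193 ]), np.float64(22.393012557025738))
0.174 [ 0.5653 -0.0921  0.174 ] [ 0.5708 -0.1387  0.174 ]
0.182 [ 0.5645 -0.0914  0.182 ] [ 0.5699 -0.1376  0.182 ]
0.19 [ 0.5636 -0.0907  0.19  ] [ 0.569  -0.1366  0.19  ]
red tab (array([ 0.5584, -0.1319,  0.079 ]), np.float64(4.668690327268787)) (array([ 0.5569, -0.0998,  0.0797]), np.float64(6.764140448987948))
foot scene [array([ 0.6736, -0.0412,  0.008 ]), array([ 0.53  , -0.0549,  0.008 ]), array([ 0.5487, -0.1853,  0.008 ])]
row [ 326.5 -218.3   -4.1] [-0.0017  0.0006  0.4998]
row [ 557.1 -607.1   36.5] [-0.0017  0.0006  0.4998]
```

```bash
python3 -m handwheel '[[50,-34,0,0,0,0.08,-1],[100,-68,0,0,0,0.16,-1],[150,-100,0,0,0,0.24,-1],[200,-135,0,0,0,0.32,-1],[250,-168,0,0,0,0.4,-1],[300,-200,0,0,0,0.5,-1],[326,-218,0,0,0,0.5,-1],[360,-275,0,0,0,0.5,-1],[390,-330,0,0,0,0.5,-1],[420,-380,0,0,0,0.5,-1],[450,-430,0,0,0,0.5,-1],[480,-480,0,0,0,0.5,-1]]'
python3 -c "
from h import *
row([.540,.143,.17],-.165);row([.540,.143,.075],-.165)"
```

```text
time: 1.6
position: [0.509, -0.0011, 0.2364]
tool_rot: [3.13, -0.259, 0.0]
ft_force: [1.0, -0.9, -0.8]
grip_width: 1.005
row [   6.8 -147.3   66.3] [ 0.0006 -0.0001 -0.0004]
row [   6.8 -147.3  161.3] [ 0.0006 -0.0001 -0.0004]
```

```bash
python3 -m handwheel '[[2,-40,10,0,0,0,-1],[4,-85,30,0,0,0,-1],[6,-125,50,0,0,0,-1],[7,-147,66,0,0,0,-1],[7,-147,66,0,0,0,-1],[7,-147,66,0,0,0,-1]]'
python3 - <<'E'
from h import *
for n in("scene","top"): cv2.imwrite(f"pics/{n}1.png",ctrl.get_image(n)[:,:,::-1])
a=cv2.imread("pics/scene1.png");b=cv2.imread("pics/top1.png")
cv2.imwrite("pics/z5.png",np.hstack([cv2.resize(a[170:270,260:340],None,fx=5,fy=5),cv2.resize(b[170:270,230:310],None,fx=5,fy=5)]))
st=ctrl.get_state();print(st['position'],st['tool_rot'])
row([.540,.143,.073],-.165)
E
```

```text
time: 2.35
position: [0.5404, 0.1397, 0.1708]
tool_rot: [3.13, -0.261, 0.0]
ft_force: [-0.6, -0.3, 0.8]
grip_width: 0.999
[0.54081418 0.13939608 0.17123246] [ 3.12981870e+00 -2.62684863e-01  1.89366259e-03]
row [-1.5 -3.5 98.2] [ 0.0007 -0.0013 -0.0025]
```

View pics/z5.png

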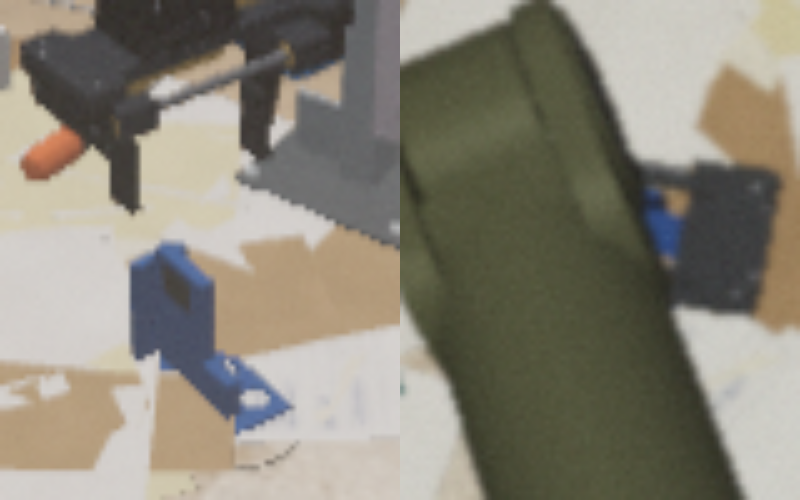

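The scene view shows the open fingers (tips at about (125,205) and (262,155) in the crop) straddling the fin at (190,270). I'll go down.

```bash
python3 -m handwheel '[[0,-1,25,0,0,0,-1],[-1,-2,50,0,0,0,-1],[-1,-2,75,0,0,0,-1],[-1,-2,90,0,0,0,-1],[-1,-2,97,0,0,0,-1],[-1,-2,98,0,0,0,-1],[-1,-2,98,0,0,0,-1]]' 25
python3 - <<'E'
from h import *
cv2.imwrite(f"pics/scene2.png",cv2.resize(ctrl.get_image("scene")[170:270,250:350,::-1],None,fx=5,fy=5))
st=ctrl.get_state();print(st['position'],st['ft_force'],st['grip_width'])
row([.540,.143,.073],-.165)
E
```

```text
time: 3.32
position: [0.5402, 0.1432, 0.0733]
tool_rot: [-3.131, 0.259, -0.002]
ft_force: [0.2, 0.2, -0.4]
grip_width: 0.998
[0.5402057  0.14330375 0.07333966] [ 0.01879186 -0.70137104 -0.22249507] 1.0031899723963011
row [-0.2  0.3  0.3] [-0.0004 -0.0014 -0.0002]
```

View pics/scene2.png

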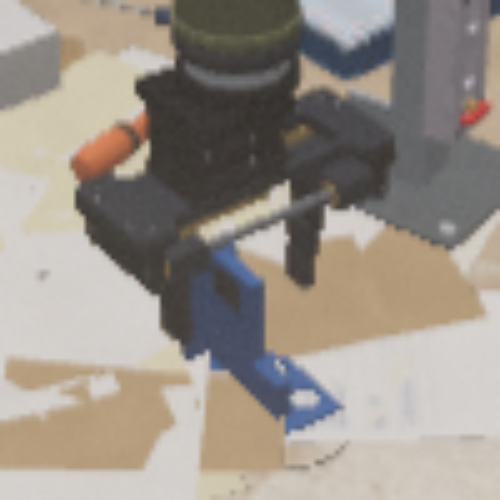

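```bash
python3 -m handwheel '[[0,0,0,0,0,0,1],[0,0,0,0,0,0,1],[0,0,0,0,0,0,1],[0,0,0,0,0,0,1],[0,0,0,0,0,0,1],[0,0,0,0,0,0,1],[0,0,0,0,0,0,1],[0,0,0,0,0,0,1]]' 35
python3 - <<'E'
from h import *
cv2.imwrite(f"pics/scene3.png",cv2.resize(ctrl.get_image("scene")[170:270,250:350,::-1],None,fx=5,fy=5))
E
```

```text
time: 4.38
position: [0.5396, 0.1434, 0.0725]
tool_rot: [-3.13, 0.259, -0.0]
ft_force: [0.3, 0.3, 0.3]
grip_width: 0.176
```

View pics/scene3.png

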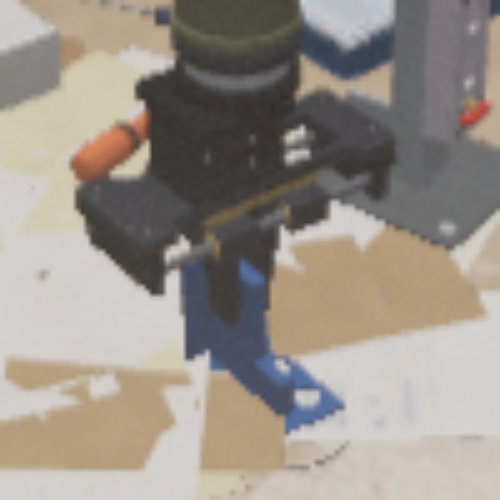

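Grip is on the patches (15 mm). Lift next.

```bash
python3 -m handwheel '[[0,0,-8,0,0,0,1],[0,0,-25,0,0,0,1],[0,0,-50,0,0,0,1],[0,0,-75,0,0,0,1],[0,0,-95,0,0,0,1],[0,0,-95,0,0,0,1],[0,0,-95,0,0,0,1]]'
python3 - <<'E'
from h import *
st=ctrl.get_state();print(st['position'],st['ft_force'],st['torque'])
row([.4883,-.127,.169],.145)
E
```

```text
time: 5.3
position: [0.5391, 0.1428, 0.1668]
tool_rot: [3.13, -0.259, -0.002]
ft_force: [0.4, -0.3, -2.2]
grip_width: 0.136
[0.53907537 0.14278178 0.16682156] [ 0.36577905 -0.33327479 -2.24706523] [ 0.04011995 -0.04770341 -0.0445796 ]
row [ -5.7 274.5  -2. ] [ 0.0005  0.0012 -0.3103]
```

```bash
python3 -m handwheel '[[-1,30,-1,0,0,-0.04,1],[-2,70,-2,0,0,-0.08,1],[-3,110,-2,0,0,-0.12,1],[-4,150,-2,0,0,-0.17,1],[-5,190,-2,0,0,-0.22,1],[-6,230,-2,0,0,-0.27,1],[-6,260,-2,0,0,-0.31,1],[-6,274,-2,0,0,-0.31,1],[-6,274,-2,0,0,-0.31,1],[-6,274,-2,0,0,-0.31,1]]'
python3 - <<'E'
from h import *
st=ctrl.get_state();print(st['position'],st['ft_force'],st['torque'])
row([.4883,-.127,.169],.145)
for n in("scene","top"): cv2.imwrite(f"pics/{n}4.png",ctrl.get_image(n)[:,:,::-1])
a=cv2.imread("pics/scene4.png");b=cv2.imread("pics/top4.png")
cv2.imwrite("pics/z6.png",np.hstack([cv2.resize(a[140:240,310:380],None,fx=6,fy=6,interpolation=2),cv2.resize(b[160:260,320:380],None,fx=6,fy=6,interpolation=2)]))
E
```

```text
time: 6.55
position: [0.4889, -0.1243, 0.1693]
tool_rot: [-3.132, -0.23, 0.0]
ft_force: [0.1, 0.2, -3.0]
grip_width: 0.138
[ 0.48890436 -0.12427962  0.16927431] [ 0.10692785  0.2237291  -3.02809149] [ 0.06333372 -0.01673302  0.037683  ]
row [-1.   2.6  0.3] [-0.0011  0.0001  0.0018]
```

View pics/z6.png

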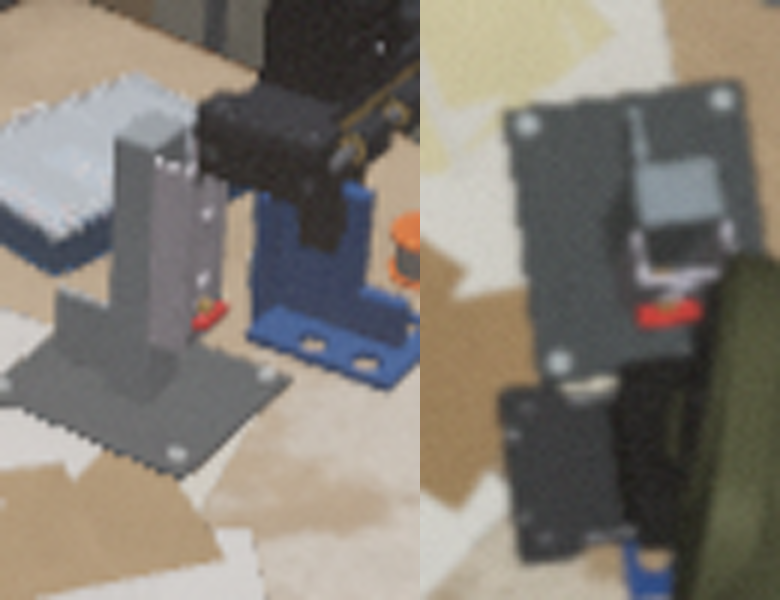

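```bash
python3 - <<'E'
from h import *
a=cv2.imread("pics/scene4.png")
cv2.imwrite("pics/z7.png",cv2.resize(a[150:215,335:390],None,fx=9,fy=9,interpolation=0))
E
```

```text
(no output)
```

View pics/z7.png

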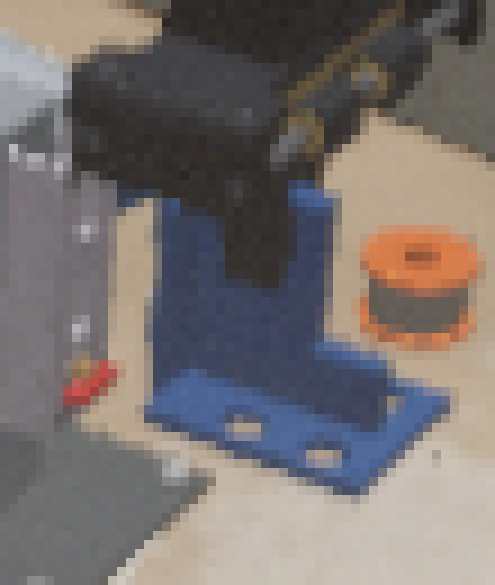

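```bash
python3 - <<'E'
from h import *
np.set_printoptions(precision=4,suppress=True)
f=lambda X,Y:(335+X/9-.5,150+Y/9-.5)
z=.1693+.0055-.072
P=[onz('scene',*f(*q),z)[:2] for q in [(147,405),(358,483),(448,398)]]
print(np.array(P))
st=ctrl.get_state();t=st['position'][:2];y=.145
M=np.c_[[np.cos(y),np.sin(y)],[-np.sin(y),np.cos(y)]]
print("tool frame mm (x,y)",[(M.T@(p-t))*1e3 for p in P])
O=np.array([.5675,-.1155]);print("stand frame tcp",M.T@(t-O)*1e3)
d=P[0]-P[1];print(np.arctan2(d[1],d[0]))
E
```

```text
[[ 0.5141 -0.0897]
 [ 0.4247 -0.1021]
 [ 0.4342 -0.1729]]
tool frame mm (x,y) [array([29.8782, 30.7653]), array([-60.3782,  31.4082]), array([-61.2222, -40.0122])]
stand frame tcp [-78.9798   2.4707]
0.1378776016234447
```

```bash
python3 - <<'E'
from h import *
np.set_printoptions(precision=4,suppress=True)
a=cv2.imread("pics/scene0.png")
cv2.imwrite("pics/z8.png",cv2.resize(a[160:200,328:352],None,fx=15,fy=15,interpolation=0))
s=lambda X,Y:(300+X/8-.5,155+Y/8-.5)
y=.145;n=np.array([np.cos(y),np.sin(y),0]);O=np.array([.5675,-.1155,0])
yv=np.array([-np.sin(y),np.cos(y),0])
for nm,q,dx in [("dotU",(357,163),.002),("dotL",(351,252),.002),("topL",(334,112),0),("topR",(382,73),0)]:
    o,w=ray('scene',*s(*q)); p=o+w*((O+n*dx-o)@n)/(w@n); print(nm,"z",p[2],"y",(p-O)@yv)
E
```

```text
dotU z 0.14535011808209275 y -0.0032108241811369944
dotL z 0.10055178598345627 y -0.0022811327458297304
topL z 0.18300470027364135 y 0.02231270088003301
topR z 0.18413454360372283 y -0.017034640117381653
```

View pics/z8.png

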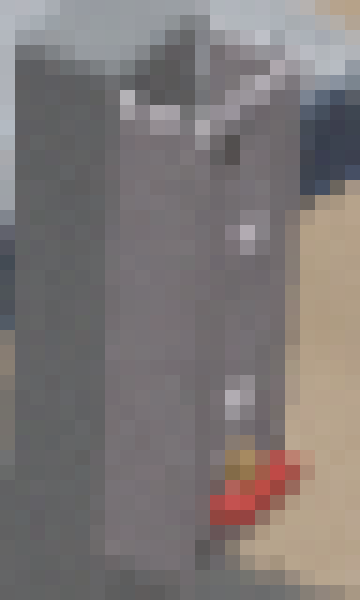

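```bash
cat >> h.py <<'E'
O=np.array([.5675,-.1155]);Y=.145
def sf(gx=-62,gy=0,gz=.1655):
    st=ctrl.get_state();M=np.c_[[np.cos(Y),np.sin(Y)],[-np.sin(Y),np.cos(Y)]]
    print("t %.2f stand-frame tcp mm"%st['time'],np.round(M.T@(st['position'][:2]-O)*1e3,2),"z",round(st['position'][2]*1e3,2),"F",np.round(M.T@st['ft_force'][:2],1),round(st['ft_force'][2],1),"T",np.round(st['torque'],2))
    p=O+M@np.array([gx,gy])/1e3;row([p[0],p[1],gz],Y,st)
E
python3 -c "
from h import *
sf()"
```

```text
t 6.65 stand-frame tcp mm [-78.98   2.47] z 169.52 F [-0.8  0.6] -3.1 T [ 0.05 -0.    0.02]
row [17.   2.5  4. ] [-0.0004 -0.0001  0.0022]
```

```bash
python3 -m handwheel '[[6,1,2,0,0,0,1],[12,2,4,0,0,0,1],[17,2.5,4,0,0,0,1],[17,2.5,4,0,0,0,1],[17,2.5,4,0,0,0,1]]'; python3 -c "
from h import *
sf(-46)"
```

```text
time: 7.28
position: [0.5058, -0.1262, 0.1655]
tool_rot: [-3.133, -0.227, 0.0]
ft_force: [1.0, 0.6, -1.6]
grip_width: 0.136
t 7.28 stand-frame tcp mm [-62.64  -1.64] z 165.49 F [1.1 0.4] -1.6 T [ 0.    0.06 -0.02]
row [16.6 -1.6 -0. ] [-0.0001  0.0002 -0.0002]
```

```bash
python3 -m handwheel '[[4,-1.6,0,0,0,0,1],[8,-1.6,0,0,0,0,1],[12,-1.6,0,0,0,0,1],[12,-1.6,0,0,0,0,1]]'; python3 -c "
from h import *
sf(-46)"; python3 -m handwheel '[[2,0,0,0,0,0,1],[4,0,0,0,0,0,1],[4,0,0,0,0,0,1]]'; python3 -c "
from h import *
sf(-40)"
```

```text
time: 7.78
position: [0.5178, -0.1227, 0.1655]
tool_rot: [-3.133, -0.228, -0.0]
ft_force: [-0.3, 0.1, -2.9]
grip_width: 0.136
t 7.78 stand-frame tcp mm [-5.024e+01  2.000e-02] z 165.52 F [-0.3  0.1] -2.9 T [ 0.01  0.02 -0.02]
row [4.2 0.  0. ] [-0.0001 -0.0001  0.0001]
time: 8.15
position: [0.5215, -0.1223, 0.1655]
tool_rot: [-3.133, -0.227, -0.0]
ft_force: [0.4, 0.2, -2.8]
grip_width: 0.136
t 8.15 stand-frame tcp mm [-46.49  -0.05] z 165.45 F [0.4 0.1] -2.8 T [ 0.03 -0.01 -0.01]
row [ 6.5 -0.1 -0. ] [-0.     -0.     -0.0001]
```

Tracking is good and there's no contact yet. Continuing gently.

```bash
python3 -m handwheel '[[1.5,0,0,0,0,0,1],[3,0,0,0,0,0,1]]'; python3 -c "
from h import *
sf(-40)"; python3 -m handwheel '[[1,0,0,0,0,0,1],[2,0,0,0,0,0,1]]'; python3 -c "
from h import *
sf(-40)"
```

```text
time: 8.4
position: [0.5243, -0.1219, 0.1655]
tool_rot: [3.133, 0.227, -0.0]
ft_force: [-0.5, 0.1, -3.2]
grip_width: 0.136
t 8.40 stand-frame tcp mm [-43.63  -0.09] z 165.48 F [-0.5  0.2] -3.2 T [ 0.04  0.12 -0.01]
row [ 3.6 -0.1 -0. ] [ 0.0001  0.0003 -0.0003]
time: 8.65
position: [0.5263, -0.1215, 0.1655]
tool_rot: [3.133, 0.227, -0.0]
ft_force: [-0.1, -1.0, -3.5]
grip_width: 0.136
t 8.65 stand-frame tcp mm [-4.159e+01 -4.000e-02] z 165.47 F [-0.2 -0.9] -3.5 T [-0.04  0.11  0.03]
row [ 1.6 -0.  -0. ] [ 0.      0.0002 -0.0001]
```

```bash
python3 -m handwheel '[[1,0,0,0,0,0,1],[2,0,0,0,0,0,1]]'; python3 -c "
from h import *
sf(-34)"
```

```text
time: 8.9
position: [0.5283, -0.1213, 0.1655]
tool_rot: [3.133, 0.227, -0.0]
ft_force: [-0.3, 0.2, -4.3]
grip_width: 0.133
t 8.90 stand-frame tcp mm [-39.63  -0.05] z 165.45 F [-0.2  0.3] -4.3 T [-0.01  0.14  0.02]
row [ 5.6 -0.1 -0. ] [ 0.      0.0003 -0.0002]
```

```bash
python3 - <<'E'
from h import *
a=ctrl.get_image("scene")[:,:,::-1]
cv2.imwrite("pics/z9.png",cv2.resize(a[140:240,310:390],None,fx=6,fy=6,interpolation=2))
E
```

```text
(no output)
```

View pics/z9.png

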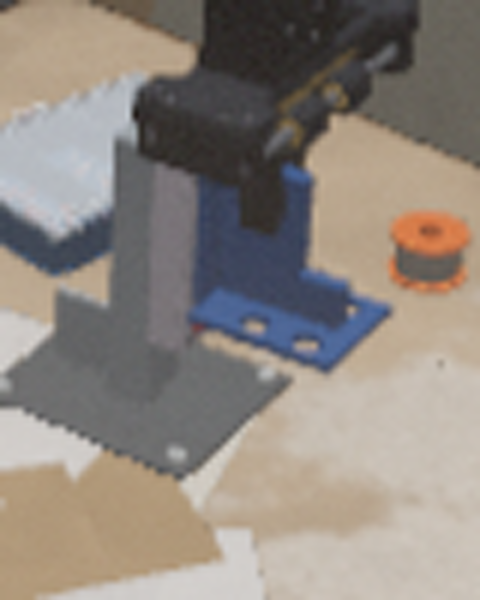

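The bracket's back now sits right beside the strip: the blue plate at (200,240) adjoins the strip edge at (195,240). The hooks seem to be entering, so I'll keep going.

```bash
python3 -m handwheel '[[1,0,0,0,0,0,1],[2,0,0,0,0,0,1]]'; python3 -c "
from h import *
sf(-34)"; python3 -m handwheel '[[1,0,0,0,0,0,1],[2,0,0,0,0,0,1]]'; python3 -c "
from h import *
sf(-34)"
```

```text
time: 9.2
position: [0.5303, -0.121, 0.1655]
tool_rot: [3.133, 0.227, -0.0]
ft_force: [0.3, -0.4, -3.9]
grip_width: 0.134
t 9.20 stand-frame tcp mm [-37.62  -0.08] z 165.49 F [ 0.3 -0.4] -3.9 T [0.02 0.17 0.03]
row [ 3.6 -0.1 -0. ] [ 0.0001  0.0002 -0.0002]
time: 9.45
position: [0.5315, -0.1209, 0.1655]
tool_rot: [3.133, 0.227, -0.003]
ft_force: [-5.2, -0.6, -0.4]
grip_width: 0.129
t 9.45 stand-frame tcp mm [-36.4   -0.16] z 165.46 F [-5.3  0.1] -0.4 T [-0.06  0.95  0.15]
row [ 2.4 -0.2 -0. ] [ 0.0001  0.0021 -0.0002]
```

```bash
python3 -m handwheel '[[1,0,0,0,0,0,1],[1,0,0,0,0,0,1]]'; python3 -c "
from h import *
sf(-34)"
```

```text
time: 9.7
position: [0.5316, -0.1209, 0.1654]
tool_rot: [3.133, 0.227, -0.007]
ft_force: [-6.5, -0.6, 1.5]
grip_width: 0.135
t 9.70 stand-frame tcp mm [-36.36  -0.18] z 165.37 F [-6.5  0.3] 1.5 T [-0.06  1.38  0.15]
row [ 2.4 -0.2 -0.1] [-0.0001  0.0042 -0.0004]
```

```bash
python3 -m handwheel '[[0,0,1,0,0,0,1],[0,0,2,0,0,0,1],[0,0,3,0,0,0,1]]'; python3 -c "
from h import *
sf(-34)"; python3 -m handwheel '[[0,0,1,0,0,0,1],[0,0,2,0,0,0,1]]'; python3 -c "
from h import *
sf(-34)"
```

```text
time: 10.07
position: [0.5316, -0.121, 0.1625]
tool_rot: [3.133, 0.227, -0.006]
ft_force: [-6.6, -0.6, 1.4]
grip_width: 0.134
t 10.07 stand-frame tcp mm [-36.31  -0.3 ] z 162.49 F [-6.6  0.4] 1.4 T [-0.04  1.39  0.13]
row [ 2.3 -0.3 -3. ] [ 0.0002  0.0039 -0.0005]
time: 10.32
position: [0.5316, -0.1211, 0.1605]
tool_rot: [3.133, 0.227, -0.006]
ft_force: [-6.8, -0.5, 0.4]
grip_width: 0.13
t 10.32 stand-frame tcp mm [-36.34  -0.36] z 160.46 F [-6.8  0.5] 0.4 T [-0.08  1.41  0.12]
row [ 2.3 -0.4 -5. ] [ 0.0002  0.0039 -0.0006]
```

```bash
python3 -m handwheel '[[0,0,1,0,0,0,1],[0,0,2,0,0,0,1]]'; python3 -c "
from h import *
sf(-34)"; python3 -m handwheel '[[0,0,1,0,0,0,1],[0,0,2,0,0,0,1]]'; python3 -c "
from h import *
sf(-34)"; python3 -m handwheel '[[0,0,1,0,0,0,1],[0,0,2,0,0,0,1]]'; python3 -c "
from h import *
sf(-34)"
```

```text
time: 10.58
position: [0.5316, -0.1211, 0.1585]
tool_rot: [3.133, 0.227, -0.006]
ft_force: [-6.6, -0.8, 0.9]
grip_width: 0.134
t 10.57 stand-frame tcp mm [-36.35  -0.36] z 158.45 F [-6.6  0.1] 0.9 T [-0.04  1.38  0.14]
row [ 2.3 -0.4 -7.1] [ 0.0002  0.0039 -0.0006]
time: 10.82
position: [0.5316, -0.1211, 0.1568]
tool_rot: [3.133, 0.227, -0.006]
ft_force: [-8.1, -0.5, 5.9]
grip_width: 0.138
t 10.82 stand-frame tcp mm [-36.37  -0.35] z 156.83 F [-8.1  0.7] 5.9 T [-0.1   1.79  0.14]
row [ 2.3 -0.3 -8.7] [ 0.0003  0.0041 -0.0006]
time: 11.08
position: [0.5316, -0.1213, 0.1559]
tool_rot: [3.132, 0.226, -0.006]
ft_force: [-9.3, -0.4, 10.0]
grip_width: 0.138
t 11.07 stand-frame tcp mm [-36.41  -0.59] z 155.89 F [-9.3  1. ] 10.0 T [-0.11  2.3   0.09]
row [ 2.4 -0.6 -9.6] [ 0.001   0.0042 -0.0008]
```

```bash
python3 -m handwheel '[[0,0,1,0,0,0,1],[0,0,2,0,0,0,1]]'; python3 -c "
from h import *
sf(-34)"; python3 -m handwheel '[[0,0,1,0,0,0,1],[0,0,2,0,0,0,1]]'; python3 -c "
from h import *
sf(-34)"
```

```text
time: 11.32
position: [0.5316, -0.1216, 0.1542]
tool_rot: [3.132, 0.226, -0.006]
ft_force: [-10.8, -1.1, 11.7]
grip_width: 0.134
t 11.32 stand-frame tcp mm [-36.41  -0.85] z 154.23 F [-10.8   0.5] 11.7 T [-0.16  2.43  0.02]
row [  2.4  -0.8 -11.3] [ 0.0016  0.0041 -0.001 ]
time: 11.58
position: [0.5316, -0.1218, 0.1526]
tool_rot: [3.131, 0.226, -0.006]
ft_force: [-11.5, -0.7, 15.1]
grip_width: 0.133
t 11.57 stand-frame tcp mm [-36.4   -1.08] z 152.64 F [-11.4   1. ] 15.1 T [-0.16  2.75  0.11]
row [  2.3  -1.1 -12.9] [ 0.002   0.004  -0.0012]
```

```bash
python3 - <<'E'
from h import *
a=ctrl.get_image("scene")[:,:,::-1]
cv2.imwrite("pics/z10.png",cv2.resize(a[150:210,320:380],None,fx=9,fy=9,interpolation=0))
E
```

```text
(no output)
```

View pics/z10.png

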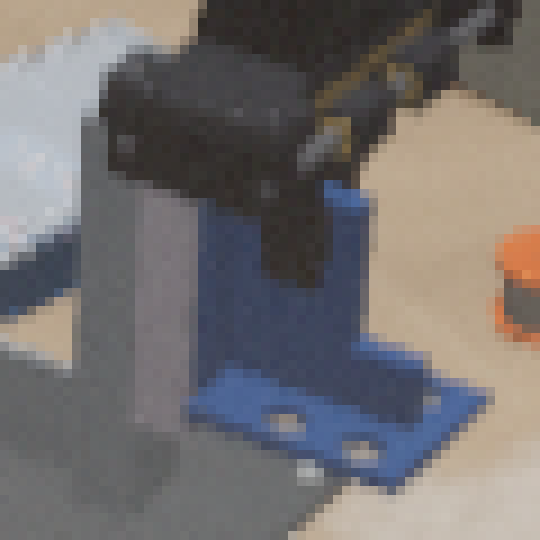

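The flange is moving down with the tool and there's no slip: its corner is at (190,410) in the crop and the finger is still on the patch. I'll keep pushing in small steps.

```bash
python3 -m handwheel '[[0,0,1,0,0,0,1],[0,0,1.5,0,0,0,1]]'; python3 -c "
from h import *
sf(-34)"; python3 -m handwheel '[[0,0,1,0,0,0,1],[0,0,1.5,0,0,0,1]]'; python3 -c "
from h import *
sf(-34)"
```

```text
time: 11.88
position: [0.5318, -0.122, 0.1523]
tool_rot: [3.131, 0.225, -0.006]
ft_force: [-14.9, -0.7, 20.9]
grip_width: 0.135
t 11.88 stand-frame tcp mm [-36.27  -1.24] z 152.33 F [-14.8   1.5] 20.9 T [-0.02  3.1   0.14]
row [  2.2  -1.2 -13.2] [ 0.0027  0.0037 -0.0012]
time: 12.12
position: [0.5318, -0.1218, 0.1484]
tool_rot: [3.132, 0.225, -0.005]
ft_force: [-3.1, -1.4, -4.0]
grip_width: 0.134
t 12.12 stand-frame tcp mm [-36.26  -1.08] z 148.36 F [-3.3 -1. ] -4.0 T [-0.26  0.64 -0.03]
row [  2.2  -1.1 -17.1] [ 0.0017  0.0032 -0.0012]
```

It clicked: the force released and z dropped 4 mm. Next I'll check that the necks have landed.

```bash
python3 -m handwheel '[[0,0,0.5,0,0,0,1],[0,0,1,0,0,0,1]]'; python3 -c "
from h import *
sf(-34)"; python3 -m handwheel '[[0,0,0.5,0,0,0,1],[0,0,1,0,0,0,1]]'; python3 -c "
from h import *
sf(-34)
a=ctrl.get_image('scene')[:,:,::-1]
cv2.imwrite('pics/z11.png',cv2.resize(a[150:210,320:380],None,fx=9,fy=9,interpolation=0))"
```

```text
time: 12.38
position: [0.5318, -0.1216, 0.1469]
tool_rot: [3.132, 0.226, -0.005]
ft_force: [-7.4, -0.8, 4.5]
grip_width: 0.136
t 12.38 stand-frame tcp mm [-36.18  -0.87] z 146.86 F [-7.5  0.2] 4.5 T [-0.23  1.41  0.05]
row [  2.1  -0.9 -18.6] [ 0.0009  0.0034 -0.0012]
time: 12.62
position: [0.5319, -0.1216, 0.1467]
tool_rot: [3.132, 0.226, -0.005]
ft_force: [-9.2, -0.9, 8.7]
grip_width: 0.135
t 12.62 stand-frame tcp mm [-36.14  -0.9 ] z 146.74 F [-9.2  0.4] 8.7 T [-0.09  1.79  0.07]
row [  2.1  -0.9 -18.8] [ 0.0013  0.0034 -0.0011]
```

View pics/z11.png

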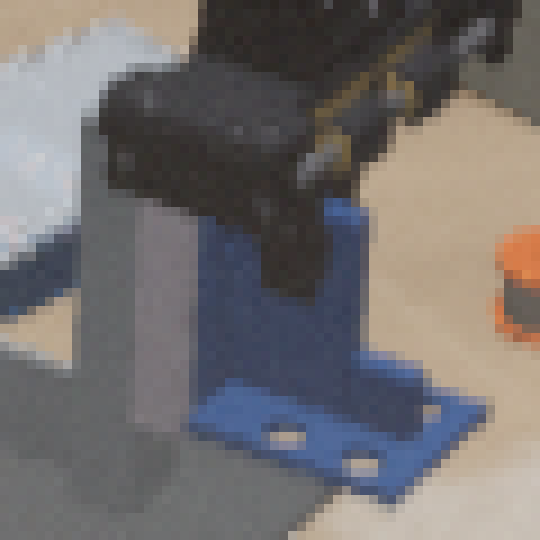

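```bash
python3 -m handwheel '[[0,0,1,0,0,0,1],[0,0,2,0,0,0,1]]'; python3 -c "
from h import *
sf(-34)"
```

```text
time: 12.92
position: [0.5321, -0.1216, 0.1462]
tool_rot: [3.131, 0.226, -0.005]
ft_force: [-14.1, -1.1, 17.9]
grip_width: 0.133
t 12.93 stand-frame tcp mm [-35.96  -0.94] z 146.17 F [-14.2   1. ] 17.9 T [0.03 2.63 0.07]
row [  1.9  -0.9 -19.3] [ 0.002   0.0031 -0.0011]
```

That's a firm stop, so it's home. Relieve the preload, then open.

```bash
python3 -m handwheel '[[-0.5,0,-1.5,0,0,0,1],[-1,0,-3,0,0,0,1],[-1,0,-3,0,0,0,1]]'; python3 -c "
from h import *
sf(-34)"
```

```text
time: 13.3
position: [0.532, -0.1213, 0.1467]
tool_rot: [3.133, 0.226, -0.001]
ft_force: [-5.0, -2.3, -0.4]
grip_width: 0.136
t 13.30 stand-frame tcp mm [-35.98  -0.58] z 146.68 F [-5.3 -1.6] -0.4 T [-0.32  0.86  0.  ]
row [  2.   -0.6 -18.8] [ 0.0007  0.0007 -0.0007]
```

```bash
python3 -m handwheel '[[0,0,0,0,0,0,0.3],[0,0,0,0,0,0,0],[0,0,0,0,0,0,0],[0,0,0,0,0,0,0],[0,0,0,0,0,0,0],[0,0,0,0,0,0,0]]'; python3 -c "
from h import *
sf(-34)
a=ctrl.get_image('scene')[:,:,::-1]
cv2.imwrite('pics/z12.png',cv2.resize(a[150:210,320:380],None,fx=9,fy=9,interpolation=0))"
```

```text
time: 14.05
position: [0.5323, -0.1207, 0.1465]
tool_rot: [3.133, 0.227, 0.0]
ft_force: [0.3, -0.8, 0.1]
grip_width: 0.5
t 14.05 stand-frame tcp mm [-35.55  -0.04] z 146.54 F [ 0.1 -0.9] 0.1 T [ 0.03  0.03 -0.01]
row [  1.5  -0.  -19. ] [ 0.     -0.0001 -0.0002]
```

View pics/z12.png

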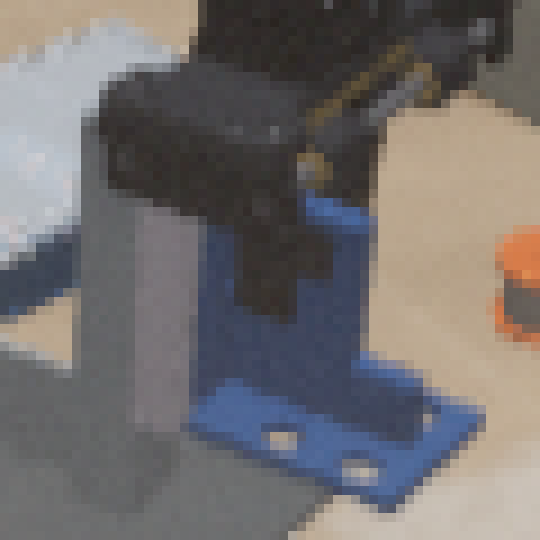

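The fingers are clear on both sides and the bracket hasn't moved. I'll withdraw upward, then aside, and look again.

```bash
python3 -m handwheel '[[0,0,-10,0,0,0,0],[0,0,-30,0,0,0,0],[0,0,-60,0,0,0,0],[0,0,-100,0,0,0,0],[-10,40,-130,0,0,0,0],[-20,90,-130,0,0,0,0],[-20,140,-130,0,0,0,0],[-20,190,-130,0,0,0,0],[-20,230,-130,0,0,0,0],[-20,230,-130,0,0,0,0]]'; python3 - <<'E'
from h import *
for n in("scene","top"): cv2.imwrite(f"pics/{n}9.png",ctrl.get_image(n)[:,:,::-1])
a=cv2.imread("pics/scene9.png");b=cv2.imread("pics/top9.png")
cv2.imwrite("pics/z13.png",np.hstack([cv2.resize(a[150:220,310:370],None,fx=7,fy=7,interpolation=0),cv2.resize(b[170:240,330:380],None,fx=7,fy=7,interpolation=0)]))
E
```

```text
time: 15.35
position: [0.5444, -0.3557, 0.2761]
tool_rot: [3.133, 0.217, -0.002]
ft_force: [-0.5, 0.4, -0.2]
grip_width: 0.503
```

View pics/z13.png

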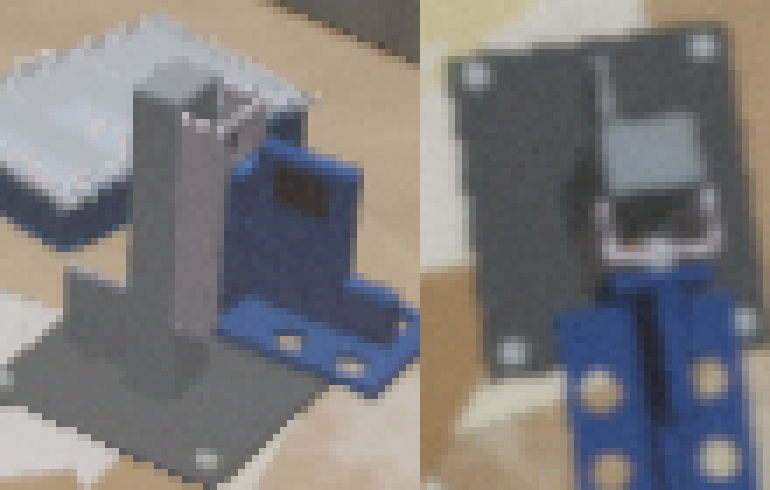

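View pics/top9.png

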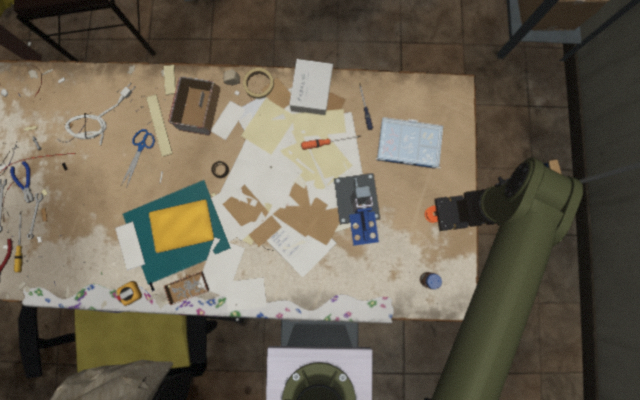

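```bash
python3 - <<'E'
from h import *
np.set_printoptions(precision=4,suppress=True)
s=lambda X,Y:(310+X/7-.5,150+Y/7-.5); t=lambda X,Y:(330+(X-420)/7-.5,170+Y/7-.5)
M=np.c_[[np.cos(Y),np.sin(Y)],[-np.sin(Y),np.cos(Y)]]
yv=np.r_[M[:,1],0];o0=np.r_[O,0]
for nm,q,dy in [("finfronttop",(360,175),.006),("flangeLB top",(218,328),.038),("flangeLF top",(372,387),.038)]:
    o,w=ray('scene',*s(*q));p=o+w*((o0+yv*dy-o)@yv)/(w@yv);print(nm,"x",M[:,0]@(p[:2]-O),"z",p[2])
for nm,q,z in [("fin back",(652,290),.172),("fin front",(663,425),.172),("flL",(558,320),.082),("flR",(738,295),.082)]:
    print(nm,M.T@(onz('top',*t(*q),z)[:2]-O)*1e3)
E
```

```text
finfronttop x -0.06741977655319129 z 0.1747572757117275
flangeLB top x -0.012318152201329773 z 0.08389764502246655
flangeLF top x -0.0993081044653186 z 0.08286566027439501
fin back [-12.022    4.9587]
fin front [-64.7101   8.1287]
flL [-12.1746  35.3908]
flR [-11.4598 -41.6437]
```

```bash
python3 -c "
from h import *
st=ctrl.get_state();print(st['ft_force'],st['time']);print(ctrl.close_job())"
```

```text
[ 0.77066994  0.2797016  -0.86402005] 15.45
the job is handed in; nothing more can be done
None
```

The bracket is hung on the upright by both hooks, pushed down past the click to a firm stop, and let go. I handed the job in at 15.5 s. I got no verdict back, so what follows rests on my own checks.

- **Pick-up and entry:** I gripped the bracket by the fin, lifted it and lined it up. The hooks went in on the first try. The back met the strip about 10 mm deeper than the solid face would have allowed, with about 6 N of press.
- **Push down:** The click let go at about 21 N measured upward at the wrist, more than the 6 to 12 N you quoted. The tool came to rest 18.7 mm below the entry height. A last check push reached about 18 N and moved it only 0.5 mm, so I took that as home.
- **After letting go:** The pictures show the back against the strip. Two camera readings put the grip point at about 0.156 m; the arm's own reading gives about 0.152 m. Both are inside the limit of 0.142 to 0.165 m. The bottle, spool, tape and screwdriver look unmoved by eye, and the arm was clear.

**Not confirmed:**
- **Red tab:** it is hidden under the bracket, so I inferred that it is pressed from the click and the firm stop, not from seeing it.
- **Centring:** the top camera put the flange about 3 mm off centre and the dark band on the fin 5–8 mm off. The slots only allow about 2 mm either way, so I put this down to calibration, pixel size and shading.

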